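Punch the drill spot on a coat-hook rail

ROBOT

A 6-joint arm with a two-finger parallel gripper is mounted at the origin on the work surface. World frame = base frame: x ahead of the robot, y to its left, z up, the work surface at z = 0. Lengths are in mm, angles in rad, forces in N, time in s.
With the tool pointing down it reaches from about 300 to 775 mm from the base axis. Payload 14.6 kg.
Tool frame: the origin (TCP) lies on the centre line of the jaws, within the pads' length; the fingertips stand 11 mm ahead of it and the grasp point (between the pads) lies 8 mm behind it; x points along the fingers, y is the direction in which the jaws open and shut, and the axes are right-handed (so a half turn about x gives the same grasp; the last joint's range is limited). The gripper opens to 94 mm and grips with 3 to 60 N. Pads are 16 mm wide; open, the fingers measure 119 mm over their backs; the gripper's body (75 mm by 177 mm) begins 78 mm behind the grasp point.
Start: joints at [1.249, 0.3, 1.521, -0, 1.321, -0.067], TCP at [138.626, 532.233, 216.446] pointing down, gripper open.
Joint ranges: [-3.03, 3.03], [-0.79, 2.21], [0.23, 2.52], [-1.04, 4.18], [0, 3.07], [-2.55, 2.55]. Speed limits (rad/s): [2.22, 2.22, 2.57, 3.14, 3.14, 3.14].

INTERFACE

Orientations are given as [roll, pitch, yaw] about the fixed x, y, z axes, in that order (R = Rz(yaw) Ry(pitch) Rx(roll)).
In Python, from cell import manip gives the robot as it stands.
- The arm moves only by the shell command python3 -m handwheel 'ROWS' [OPENING] [FORCE]. ROWS is JSON, a list of rows, each a list of 2 entries, a list of its own where there are three numbers: the shift along the tool's x, y, z in mm, then the turn about the tool's x in rad. In form: [[[x, y, z], spin], ...]. A call has exactly 10 rows; each row shifts and turns the commanded pose from where the row before left it, along the tool's axes as they then stand; what a row does not reach is not made up. A row lasts 1/8 s, in which the tool goes at most 62.5 mm and 10.7 degrees, less where a joint would pass 70% of its speed; a pose out of reach is approached as far as the arm can. A call with a gripper value outside its range is refused whole. OPENING is the closure in counts, from 0 (fully open) to 255 (shut), set as the call begins (- or left out, the last holds). The fingers move at their own pace and stop on an object; FORCE is the grip in N (left out, the last holds). Time passes only in rows, so rows that do not move let the fingers close, or fill a call up. It gives the time, the measured TCP pose, the force and the opening at its end, in the units of the state.
- manip.read_state(): the state, without advancing time (a new reading comes with each control period).
- manip.camera(name): name is "scene" or "side" or "wrist"; returns a dict with "pixels" (400x640x3 uint8, red, green, blue), "z_map" (400x640 float32, mm along the optical axis (not along the pixel's ray), 0 where there is no reading), "mtx" (3x3 intrinsics, pixels), "xyz" and "orientation" of the camera in the world. Camera axes: x right, y up, looking along -z (the intrinsics and any distortion apply to the point x, -y, -z); pixel columns grow to the right and rows downward; lengths in mm; the calibration is good to about 2 mm. A picture is of the moment at which its call begins.
- manip.sign_off(): hands the job in, once; it reports no verdict.
Trained networks look in the newest picture that a camera, given by its name, has taken for a name from the list of things; names that differ only in an ending like _2 or _b are one class to them, and where a whole thing is asked for, a point or a joint stands for the part that bears it (a point fixed in the world has none). Each returns a list of dicts, best first, with "confidence" (0 to 1); they miss things now and then, are a little off and sometimes report something else, mostly with a low value. They report only what shows in the picture. A call takes as long as a camera call. They do not tell look-alikes from the thing itself.
- manip.cut_out(target, camera): "region" (400x640 bool, what is visible of it) and "centre" ([column, row] in pixels, amid what is visible of it).
The state is a dict: "clock": time; "joints": joint angles; "qd": joint speeds; "effort": joint torques, N m; "eef_pos": TCP position; "eef_rot": TCP orientation; "wrist_force": force on the tool from outside, world axes, zero at the start; "moment": the same for the moment, N m; "finger_gap": finger opening in mm.
Only numpy, scipy, OpenCV 4.12 (cv2) and the standard library are available. Lean on these libraries where they do the work, as an engineer would, in place of code of your own. Each camera call takes 0.05 s, during which the arm holds its last target. There are 200 camera calls.

TASK

Mark the next drill spot on the clamped steel coat-hook rail: lift the spring-loaded centre punch out of its stand, put its point down into the small guide cup on the rail and, keeping the punch upright, press it straight down until you feel its hidden spring give way with a snap, then ease off at once instead of driving it hard on to its stop. Put the punch back in the same well of the stand, collar resting on the wood, and let go; leave everything else on the counter where it is.

Things in the scene. Friction and masses are not known exactly. Their poses are not given: they have to be found in the camera images.
- punch: Spring-loaded centre punch, 0.4 kg, upright in the stand. Origin on its axis in the underside of its round collar; z runs up the axis, x and y are square to the grip's flats. Collar 32 mm wide, 6 mm thick; above it a square steel grip 20 x 20 mm from 6 to 58 mm, then a cap 18 mm wide up to 70 mm. Below the origin a sleeve 14 mm wide down to 36 mm, then a thin sprung point 6 mm wide.
- punch_grip (a point): Middle of the square grip, 32 mm above the punch's origin. Hold the punch across two opposite flats; fingertips just above the collar can bear down on it.
- punch_mouth (a point): Lower end of the sleeve, 36 mm below the punch's origin, where the sprung point comes out. The free point ends 26 to 50 mm below this (62 to 86 mm below the origin): the nose is set differently each time, its setting is not measured and stays as it is. The point can be pushed in by at most 9.5 mm and springs out again when lifted off.
- punch_hammer (a joint): Hammer hidden inside the punch, in m, a tenth of how far the point is pushed in: 0.0003 at the force peak, 0.00065 or more counts as snapped, 0 again when lifted; too small to see by this noisy reading. Force as the held punch goes down after touching: 3 N at first, peak 12 to 15 N at 3 to 5 mm, gives way (the snap) to 3 to 6 N at 8 to 9 mm, then its stop: steeply up, past 20 N at about 12 mm.
- rail: The work, fixed to the counter: a steel strip 36 x 210 x 6 mm clamped along a wooden block 64 x 240 x 30 mm. Origin under the centre of the block, y along the strip, z up; the strip's upper face is 36 mm above the counter. The +y half is finished and carries a coat hook that stands 72 mm above the counter; strap clamps at both ends are 41 mm high.
- rail_spot (a point): The drill spot, in the strip's upper face, in the middle of the guide cup: 55 mm from the rail's centre towards -y. The cup is a fixed steel cone 9 mm high, 23 mm wide inside at the mouth and 9 mm at the bottom, open down to the strip.
- stand: Fixed wooden block 70 x 130 x 90 mm high with two square wells 20 mm wide that go right through, 64 mm apart along its y. Origin under its centre.
- stand_hole (a point): Mouth of the punch's well, in the stand's top face 90 mm above the counter: 32 mm from the stand's centre towards +y. The hanging punch has its origin here.
- drift: Bystander, leave alone: a plain steel drift pin with a 26 mm head hanging in the stand's other well, its head lower than the punch's cap (23 mm above the stand against 70 mm); origin under the head.
- screw_jar: Bystander, leave alone: glass jar, 64 mm wide, 70 mm high; origin under its centre.
- mug: Bystander, leave alone: white mug, 80 mm wide, 90 mm high; origin under its centre.
- screwdriver: Bystander, leave alone: screwdriver lying flat; origin at its middle, underneath.
- bowl: Bystander, leave alone: steel bowl, 120 mm wide, 50 mm high; origin under its centre.
- spare_hook: Bystander, leave alone: loose dark steel coat hook on a 22 x 50 mm foot; origin under the foot.
- soap_box: Bystander, leave alone: cardboard box 70 x 110 x 50 mm; origin under its centre.
Mind the look-alikes: they are no part of the job. Leave any blue, pink or turquoise look-alike of the punch alone.

How it is judged (in metres and radians):
On the way, in this order (a step that is already met when the one before it is completed fails the run):
1. the punch is lifted out of its well (z of punch in the frame of stand_hole above 0.05 m), for 0.1 s.
2. the spring snaps with the point on the drill spot (punch axis within 6 mm of the spot, within 0.12 rad of upright) (value of joint punch_hammer above 0.00065 m and horizontal distance between punch and rail_spot below 0.006 m and angle between punch's own z axis and vertical below 0.12 rad and contact force between punch and rail above 0.5 N), for 0.04 s.
At the end, for the whole second after the job is handed in: The punch hangs at rest in the well it came from: its origin within 5 mm sideways and 3 mm in height of the well's mouth, within 0.1 rad of upright (horizontal distance between punch and stand_hole below 0.005 m and z of punch in the frame of stand_hole between -0.003 and 0.003 m and angle between punch's own z axis and vertical below 0.1 rad and linear speed of punch below 0.02 m/s); the robot touches nothing.
It fails at once if the punch is pressed on the rail with more than 20 N (contact force between punch and rail above 20 N).
It fails at once if the punch is pressed on the rail (over 5 N) while tilted more than 0.15 rad (contact force between punch and rail above 5 N and angle between punch's own z axis and vertical above 0.15 rad).
It fails at once if a bystander is shoved more than 30 mm (distance of any of drift, screw_jar, mug, screwdriver, bowl, spare_hook, soap_box from where it was at the start of the episode above 0.03 m).
It also fails if it takes over 64 s, if anything falls off the work surface, if the arm or the gripper's body presses on something with over 40 N, if the wrist force passes 120 N, or if a joint passes its speed limit or range.

## Working session

There is one attempt and no reset: what is moved stays moved. The work goes in short steps, Python scripts to look and compute and a shell command to move; the robot and the scene stay as the last step left them, time stands still between calls to the robot, and variables do not carry over. Pictures are saved under pics/ and viewed, about 8 in all and at most 12, crops included, and the job is handed in when it is done.

```bash
mkdir -p pics; ls; cat > h.py <<'E'
import numpy as np, cv2
from scipy.spatial.transform import Rotation as R
from cell import manip
def cam(n):
    return manip.camera(n)
def rot(c):
    o=np.array(c["orientation"],float)
    return o if o.shape==(3,3) else R.from_euler('xyz',o).as_matrix()
def world(c,mask=None):
    z=c["z_map"]; K=np.array(c["mtx"])
    v,u=np.nonzero((z>0) if mask is None else (mask&(z>0)))
    d=z[v,u]; p=np.stack([(u-K[0,2])/K[0,0]*d,-(v-K[1,2])/K[1,1]*d,-d],1)
    return p@rot(c).T+np.array(c["xyz"]),v,u
def proj(c,P):
    K=np.array(c["mtx"]); q=(np.atleast_2d(P)-np.array(c["xyz"]))@rot(c)
    return np.stack([K[0,2]+K[0,0]*q[:,0]/-q[:,2],K[1,2]-K[1,1]*q[:,1]/-q[:,2]],1)
def save(n,img,s=1):
    img=cv2.resize(img,None,fx=s,fy=s,interpolation=cv2.INTER_CUBIC) if s!=1 else img
    cv2.imwrite(n,img[:,:,::-1])
E
python3 - <<'E'
from h import *
s=manip.read_state(); print({k:np.round(v,3) for k,v in s.items()})
ims=[]
for n in ["scene","side","wrist"]:
    c=cam(n); print(n,{k:(v if k not in("pixels","z_map") else v.shape) for k,v in c.items()})
    ims.append(c["pixels"])
    for t in ["punch","rail","stand","drift"]:
        for r in manip.cut_out(t,n)[:3]:
            p,_,_=world(c,r["region"])
            print(n,t,round(r["confidence"],2),np.round(r["centre"]),r["region"].sum(),(np.round(np.median(p,0)),np.round(np.percentile(p,[2,98],axis=0))) if len(p) else '')
save("pics/a.png",np.vstack([np.hstack(ims[:2]),np.hstack([ims[2],ims[2]*0])]),0.62)
E
```

```text
pics
{'clock': np.float64(0.0), 'joints': array([ 1.249,  0.3  ,  1.522, -0.   ,  1.321, -0.067]), 'qd': array([ 0.   , -0.   ,  0.   , -0.   ,  0.002,  0.   ]), 'effort': array([-1.0000e-03, -5.3181e+01, -3.5273e+01,  7.1000e-02,  2.4000e-02,
       -0.0000e+00]), 'eef_pos': array([138.533, 532.004, 215.885]), 'eef_rot': array([-1.623,  1.57 , -1.878]), 'wrist_force': array([0.39 , 1.025, 0.286]), 'moment': array([-0.035,  0.005,  0.015]), 'finger_gap': np.float64(94.265)}
scene {'pixels': (400, 640, 3), 'z_map': (400, 640), 'mtx': array([[429.35300678,   0.        , 312.35004093],
       [  0.        , 429.35300678, 196.62948167],
       [  0.        ,   0.        ,   1.        ]]), 'xyz': array([1232.26027603,  562.82346367,  718.53465736]), 'orientation': array([0.94201281, 0.01248482, 2.27192494])}
scene punch 0.7 [270. 166.] 245 (array([ 585., -142.,  123.]), array([[ 568., -155.,   93.],
       [ 590., -134.,  159.]]))
scene punch 0.58 [205. 183.] 215 (array([ 652., -349.,   21.]), array([[ 600., -364.,    6.],
       [ 692., -342.,   30.]]))
scene punch 0.49 [393. 203.] 270 (
[... 1295 characters left out ...]
83 [331. 271.] 1814 (array([ 574., -215.,   76.]), array([[ 540., -253.,    3.],
       [ 635., -131.,   94.]]))
side stand 0.46 [253. 248.] 605 (array([406., -50.,  51.]), array([[378., -63.,   5.],
       [436.,  -8.,  73.]]))
side drift 0.62 [340. 260.] 75 (array([ 595., -217.,   98.]), array([[ 586., -225.,   93.],
       [ 607., -203.,  115.]]))
wrist {'pixels': (400, 640, 3), 'z_map': (400, 640), 'mtx': array([[291.55360453,   0.        , 320.87308248],
       [  0.        , 291.55360453, 198.10249457],
       [  0.        ,   0.        ,   1.        ]]), 'xyz': array([ 60.70539483, 551.76811816, 383.75785891]), 'orientation': array([-2.83153604e-01, -1.12545931e-03,  1.31561958e+00])}
```

View pics/a.png

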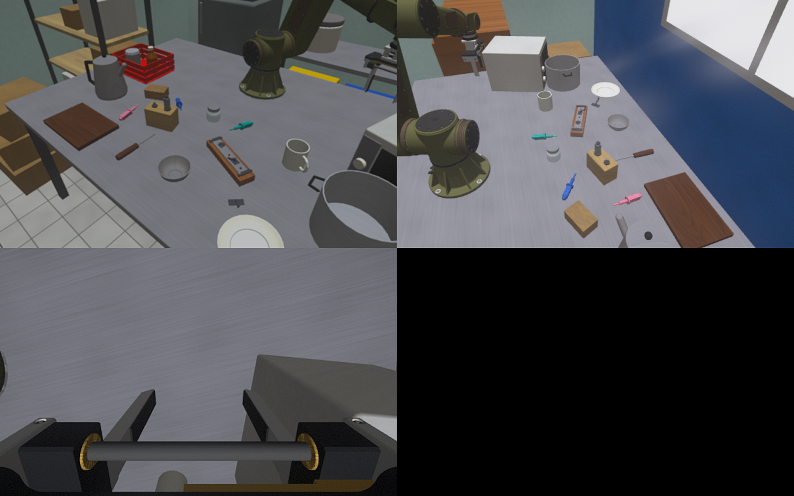

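```bash
python3 - <<'E'
from h import *
s=manip.read_state(); T=R.from_euler('xyz',s["eef_rot"]).as_matrix(); print("tool axes cols\n",np.round(T,3))
tops={}
ims=[]
for n in ["scene","side"]:
    c=cam(n); p,v,u=world(c)
    def box(x0,x1,y0,y1,z0,z1): return p[(p[:,0]>x0)&(p[:,0]<x1)&(p[:,1]>y0)&(p[:,1]<y1)&(p[:,2]>z0)&(p[:,2]<z1)]
    for nm,b in dict(stand=(520,660,-270,-90,84,97),rail=(500,700,60,330,22,40),railtop=(500,700,60,330,33,40),hook=(500,700,60,330,52,90),cap=(540,630,-190,-110,140,175)).items():
        q=box(*b)
        r=cv2.minAreaRect(q[:,:2].astype(np.float32)); print(n,nm,len(q),np.round(q.mean(0)),np.round(r[0]),np.round(r[1]),round(r[2],1))
    a=proj(c,[[605,190,36]])[0].astype(int); b=proj(c,[[585,-160,110]])[0].astype(int)
    for k in (a,b):
        x0=np.clip(k[0]-60,0,520);y0=np.clip(k[1]-50,0,300)
        ims.append(cv2.resize(c["pixels"][y0:y0+100,x0:x0+120],(396,330),interpolation=cv2.INTER_CUBIC)); print(x0,y0)
save("pics/b.png",np.vstack([np.hstack(ims[:2]),np.hstack(ims[2:])])[:600])
E
```

```text
tool axes cols
 [[-0.     0.252  0.968]
 [-0.     0.968 -0.252]
 [-1.    -0.     0.   ]]
scene stand 658 [ 593. -174.   90.] [ 587. -179.] [ 73. 133.] 16.1
scene rail 1887 [609. 202.  33.] [597. 188.] [242.  67.] 66.5
scene railtop 843 [602. 194.  36.] [599. 188.] [224.  58.] 66.4
scene hook 35 [631. 215.  61.] [629. 217.] [ 6. 29.] 64.7
scene cap 72 [ 581. -144.  150.] [ 579. -146.] [19. 20.] 11.6
308 202
204 119
side stand 897 [ 587. -193.   91.] [ 588. -183.] [ 73. 133.] 16.3
side rail 743 [592. 167.  33.] [597. 181.] [241.  64.] 66.4
side railtop 361 [597. 179.  37.] [596. 177.] [228.  60.] 66.2
side hook 20 [630. 209.  61.] [629. 211.] [ 9. 30.] 71.0
side cap 75 [ 578. -156.  151.] [ 578. -155.] [17. 24.] 63.5
235 137
267 193
```

View pics/b.png

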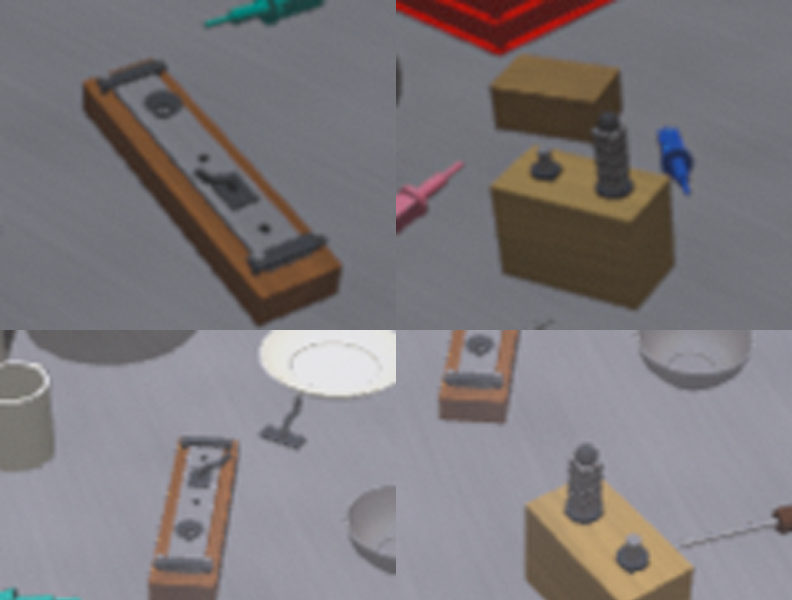

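```bash
python3 -m handwheel '[[[0,-33,36],0],[[0,-33,36],0],[[0,-33,36],0],[[0,-33,36],0],[[0,-33,36],0],[[0,-33,36],0],[[0,-33,36],0],[[0,-33,36],0],[[0,-33,36],0],[[0,-33,36],0]]' 0 40
python3 -m handwheel '[[[0,-33,36],0],[[0,-33,36],0],[[0,-33,36],0],[[0,-33,36],0],[[0,-33,36],0],[[0,-33,36],0],[[0,-21,22],0.17],[[0,0,0],0.17],[[0,0,0],0.17],[[0,0,0],0.17]]'
```

```text
clock: 2.1
eef_pos: [404.5, 120.7, 216.7]
eef_rot: [0.527, 1.57, 0.272]
wrist_force: [0.2, 0.6, -1.0]
finger_gap: 93.8
clock: 3.35
eef_pos: [578.9, -149.9, 216.3]
eef_rot: [-2.467, 1.571, 2.875]
wrist_force: [0.0, 0.7, 1.5]
finger_gap: 94.0
```

```bash
python3 -m handwheel '[[[0,0,0],0.176],[[0,0,0],0.177],[[0,0,0],0],[[0,0,0],0],[[0,0,0],0],[[0,0,0],0],[[0,0,0],0],[[0,0,0],0],[[0,0,0],0],[[0,0,0],0]]'
cat > fit.py <<'E'
from h import *
c=cam("wrist"); save("pics/c.png",c["pixels"])
s=manip.read_state(); T=R.from_euler('xyz',s["eef_rot"]).as_matrix(); print(np.round(T,3),np.round(s["eef_pos"],1))
p,v,u=world(c)
def box(x0,x1,y0,y1,z0,z1): 
    m=(p[:,0]>x0)&(p[:,0]<x1)&(p[:,1]>y0)&(p[:,1]<y1)&(p[:,2]>z0)&(p[:,2]<z1); return p[m]
for nm,b in dict(stand=(520,660,-270,-90,86,95),cap=(550,610,-185,-115,157,166),grip=(550,610,-185,-115,100,152),shoulder=(550,610,-185,-115,145,152)).items():
    q=box(*b)
    if len(q)<5: print(nm,len(q)); continue
    r=cv2.minAreaRect(q[:,:2].astype(np.float32)); print(nm,len(q),np.round(q.mean(0),1),np.round(r[0],1),np.round(r[1],1),round(r[2],1))
for t in ["punch","stand","drift"]:
    for r in manip.cut_out(t,"wrist")[:2]:
        q,_,_=world(c,r["region"]); print(t,round(r["confidence"],2),np.round(r["centre"]),r["region"].sum(),np.round(np.median(q,0)) if len(q) else '')
E
python3 fit.py
```

```text
clock: 4.6
eef_pos: [578.9, -149.8, 216.5]
eef_rot: [-0.036, 1.571, -1.323]
wrist_force: [-0.2, -0.5, 0.1]
finger_gap: 93.9
[[-0.     0.96   0.279]
 [ 0.     0.279 -0.96 ]
 [-1.    -0.    -0.   ]] [ 578.9 -149.8  216.5]
stand 6192 [ 587.6 -179.1   89.4] [ 588.4 -181.9] [ 70.1 130.2] 16.1
cap 181 [ 579.5 -150.6  158.4] [ 579.6 -150.8] [12.7 12.9] 37.2
grip 473 [ 577.7 -143.6  133.6] [ 579.4 -150.5] [20.3 19.8] 12.7
shoulder 187 [ 578.5 -146.8  147.2] [ 579.4 -150.7] [20.  19.4] 12.7
punch 0.6 [320. 203.] 1065 [ 578. -144.  143.]
punch 0.59 [193. 206.] 1214 [ 429. -227.   22.]
stand 0.7 [322. 226.] 6486 [ 585. -172.   89.]
drift 0.72 [322. 251.] 478 [ 596. -209.   95.]
```

View pics/c.png

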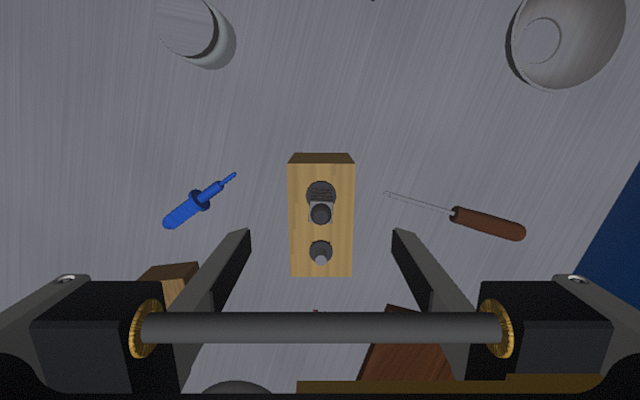

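```bash
python3 -m handwheel '[[[0,0.3,0.9],0.06],[[20,0,0],0],[[20,0,0],0],[[20,0,0],0],[[20,0,0],0],[[16,0,0],0],[[8,0,0],0],[[3.9,0,0],0],[[0,0,0],0],[[0,0,0],0]]' 0
python3 -m handwheel '[[[0,0,0],0],[[0,0,0],0],[[0,0,0],0],[[0,0,0],0],[[0,0,0],0],[[0,0,0],0],[[0,0,0],0],[[0,0,0],0],[[0,0,0],0],[[0,0,0],0]]' 255 50
```

```text
clock: 6.05
eef_pos: [579.7, -150.6, 109.1]
eef_rot: [1.013, 1.57, -0.335]
wrist_force: [1.2, -0.2, 0.2]
finger_gap: 93.7
clock: 7.3
eef_pos: [579.4, -150.6, 108.5]
eef_rot: [-1.977, 1.571, 2.958]
wrist_force: [-1.1, 0.3, 0.1]
finger_gap: 19.9
```

```bash
python3 -m handwheel '[[[-8,0,0],0],[[-14,0,0],0],[[-16,0,0],0],[[-16,0,0],0],[[-16,0,0],0],[[-16,0,0],0],[[-16,0,0],0],[[-8,0,0],0],[[0,0,0],0],[[0,0,0],0]]'
python3 - <<'E'
from h import *
s=manip.read_state(); print(s["finger_gap"],np.round(s["wrist_force"],1),np.round(s["eef_pos"],1))
x,y,z=s["eef_pos"]; o=z-18.5
ims=[]
for n in ["scene","side"]:
    c=cam(n); k=proj(c,[[x,y,o-36]])[0]; x0,y0=(k-[30,35]).astype(int)
    im=cv2.resize(c["pixels"][y0:y0+70,x0:x0+60],None,fx=6.6,fy=6.6,interpolation=cv2.INTER_CUBIC)
    for d in (0,36,62,86):
        q=((proj(c,[[x,y,o-d]])[0]-[x0,y0]+.5)*6.6).astype(int); cv2.line(im,(q[0]-60,q[1]),(q[0]-30,q[1]),(255,0,0),1); cv2.circle(im,tuple(int(a) for a in q),2,(255,0,0),-1)
    ims.append(im)
save("pics/d.png",np.hstack(ims))
E
```

```text
clock: 8.55
eef_pos: [579.3, -150.5, 217.8]
eef_rot: [-2.101, 1.57, 2.834]
wrist_force: [0.5, -0.2, -3.6]
finger_gap: 19.9
19.86563924012149 [ 0.5 -0.2 -3.6] [ 579.3 -150.5  217.8]
```

View pics/d.png

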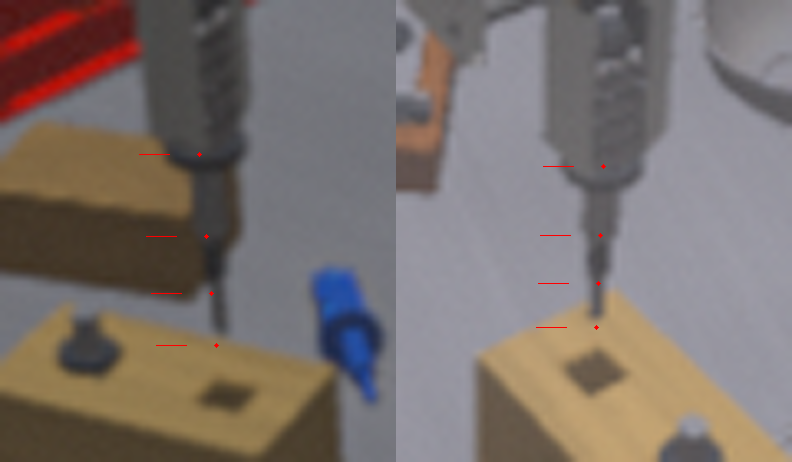

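```bash
python3 -m handwheel '[[[0,3.5,-13],0],[[0,7.5,-26],0],[[0,7.5,-26],0],[[0,7.5,-26],0],[[0,7.5,-26],0],[[0,7.5,-26],0],[[0,7.5,-26],0],[[0,7,-26],0],[[0,3.2,-13],0],[[0,0,0],0]]'
cat > fit2.py <<'E'
from h import *
import sys
c=cam("wrist"); save(sys.argv[1],c["pixels"])
s=manip.read_state(); T=R.from_euler('xyz',s["eef_rot"]).as_matrix(); t=s["eef_pos"]; print(np.round(T,3),np.round(t,1))
p,v,u=world(c)
def box(x0,x1,y0,y1,z0,z1): 
    m=(p[:,0]>x0)&(p[:,0]<x1)&(p[:,1]>y0)&(p[:,1]<y1)&(p[:,2]>z0)&(p[:,2]<z1); return p[m]
for nm,b in dict(block=(520,680,70,310,20,41),cup=(545,605,112,158,40.5,49)).items():
    q=box(*b)
    if len(q)<5: print(nm,len(q)); continue
    r=cv2.minAreaRect(q[:,:2].astype(np.float32)); print(nm,len(q),np.round(q.mean(0),1),np.round(r[0],1),np.round(r[1],1),round(r[2],1), cv2.minEnclosingCircle(q[:,:2].astype(np.float32)))
for r in manip.cut_out("rail","wrist")[:2]:
    q,_,_=world(c,r["region"]); print(round(r["confidence"],2),np.round(r["centre"]),np.round(np.median(q,0)))
k=proj(c,[[575,134,36]])[0]; print(k)
x0,y0=np.clip((k-[50,50]).astype(int),0,[540,300]); print(x0,y0)
save(sys.argv[1],np.hstack([cv2.resize(c["pixels"],(640,400))[:,100:500],cv2.resize(c["pixels"][y0:y0+100,x0:x0+100],(400,400),interpolation=cv2.INTER_CUBIC)]))
E
python3 fit2.py pics/e.png
```

```text
clock: 9.9
eef_pos: [590.6, 66.0, 218.4]
eef_rot: [-1.485, 1.571, -2.832]
wrist_force: [0.2, -0.9, -3.4]
finger_gap: 19.5
[[-0.     0.975  0.222]
 [-0.     0.222 -0.975]
 [-1.    -0.     0.   ]] [590.6  65.2 218.4]
block 10542 [598.6 185.4  33.1] [598.1 184.3] [240.   64.1] 66.5 ((599.0556030273438, 183.48049926757812), 122.74376678466797)
cup 400 [576.1 134.1  43. ] [576.3 133.9] [27.4 27.7] 12.7 ((576.16943359375, 133.81887817382812), 14.272873878479004)
0.61 [351.  81.] [598. 188.  35.]
[319.97301143 123.1147991 ]
269 73
```

View pics/e.png

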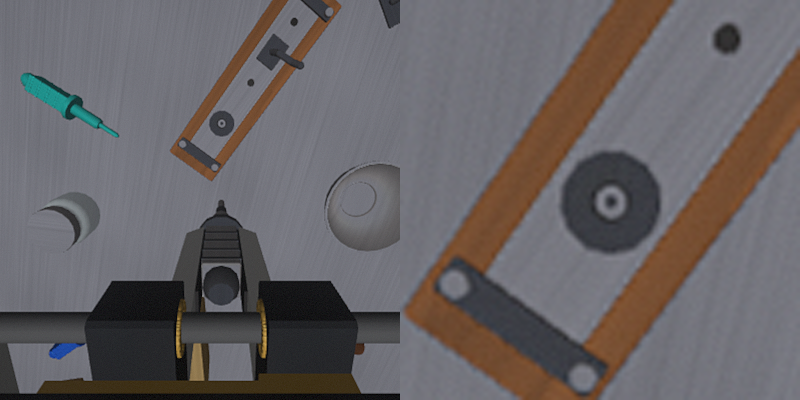

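```bash
python3 -m handwheel '[[[0,0.3,-14],0],[[0,0.4,-21],0],[[0,0.4,-21],0],[[0,0,-13.8],0],[[10,0,0],0],[[18,0,0],0],[[18,0,0],0],[[12,0,0],0],[[6,0,0],0],[[0,0,0],0]]'
cat > look.py <<'E'
from h import *
import sys
s=manip.read_state(); x,y,z=s["eef_pos"]; o=z-18.5; print(np.round(s["eef_pos"],1))
ims=[]
for n in ["scene","side"]:
    c=cam(n); k=proj(c,[[576.2,133.9,60]])[0]; x0,y0=(k-[30,35]).astype(int)
    im=cv2.resize(c["pixels"][y0:y0+70,x0:x0+60],None,fx=6.6,fy=6.6,interpolation=cv2.INTER_CUBIC)
    def m(P,col):
        q=((proj(c,[P])[0]-[x0,y0]+.5)*6.6).astype(int); cv2.line(im,(int(q[0])-60,int(q[1])),(int(q[0])-30,int(q[1])),col,1); cv2.circle(im,tuple(int(a) for a in q),2,col,-1)
    for d in (0,36,62,81.5): m([x,y,o-d],(255,0,0))
    m([576.2,133.9,36],(0,255,0)); m([576.2,133.9,45],(0,255,0))
    ims.append(im)
save(sys.argv[1],np.hstack(ims))
E
python3 look.py pics/f.png
```

```text
clock: 11.25
eef_pos: [576.4, 133.5, 154.3]
eef_rot: [-1.585, 1.571, -2.933]
wrist_force: [-1.0, -0.2, -3.3]
finger_gap: 19.8
[576.4 133.5 154.3]
```

View pics/f.png

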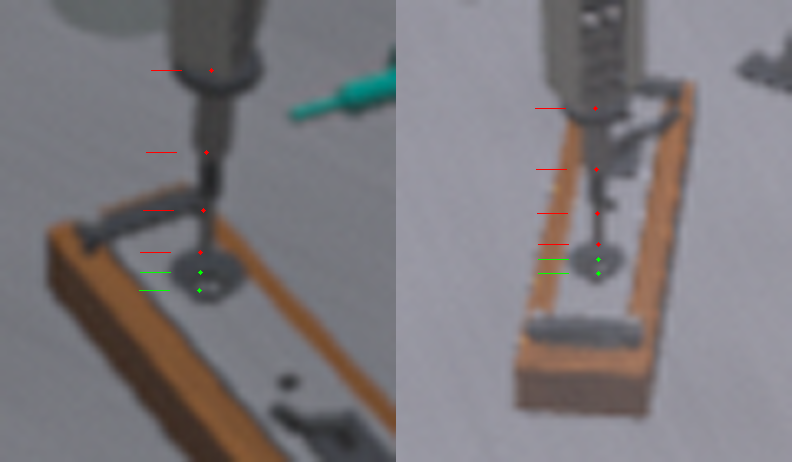

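```bash
python3 -m handwheel '[[[3,0,0],0],[[3,0,0],0],[[3,0,0],0],[[2,0,0],0],[[2,0,0],0],[[0,0,0],0],[[0,0,0],0],[[0,0,0],0],[[0,0,0],0],[[0,0,0],0]]'
python3 -m handwheel '[[[0.5,0,0],0],[[0.5,0,0],0],[[0.5,0,0],0],[[0.5,0,0],0],[[0,0,0],0],[[0,0,0],0],[[0,0,0],0],[[0,0,0],0],[[0,0,0],0],[[0,0,0],0]]'
```

```text
clock: 12.6
eef_pos: [576.4, 133.6, 141.6]
eef_rot: [1.651, 1.571, 0.303]
wrist_force: [-0.0, 0.9, -3.8]
finger_gap: 20.1
clock: 13.85
eef_pos: [576.4, 133.6, 139.6]
eef_rot: [-2.366, 1.571, 2.57]
wrist_force: [-0.4, -0.4, -3.8]
finger_gap: 19.7
```

```bash
python3 -m handwheel '[[[0.5,0,0],0],[[0.5,0,0],0],[[0,0,0],0],[[0,0,0],0],[[0,0,0],0],[[0,0,0],0],[[0,0,0],0],[[0,0,0],0],[[0,0,0],0],[[0,0,0],0]]'
python3 -m handwheel '[[[0.5,0,0],0],[[0.5,0,0],0],[[0,0,0],0],[[0,0,0],0],[[0,0,0],0],[[0,0,0],0],[[0,0,0],0],[[0,0,0],0],[[0,0,0],0],[[0,0,0],0]]'
```

```text
clock: 15.1
eef_pos: [576.4, 133.6, 138.5]
eef_rot: [-1.503, 1.571, -2.85]
wrist_force: [0.8, 0.1, -4.2]
finger_gap: 19.7
clock: 16.35
eef_pos: [576.4, 133.6, 137.5]
eef_rot: [2.381, 1.571, 1.033]
wrist_force: [-0.7, 0.5, -4.5]
finger_gap: 19.5
```

```bash
python3 -m handwheel '[[[0.5,0,0],0],[[0.5,0,0],0],[[0,0,0],0],[[0,0,0],0],[[0,0,0],0],[[0,0,0],0],[[0,0,0],0],[[0,0,0],0],[[0,0,0],0],[[0,0,0],0]]'
python3 -m handwheel '[[[0.5,0,0],0],[[0.5,0,0],0],[[0,0,0],0],[[0,0,0],0],[[0,0,0],0],[[0,0,0],0],[[0,0,0],0],[[0,0,0],0],[[0,0,0],0],[[0,0,0],0]]'
```

```text
clock: 17.6
eef_pos: [576.4, 133.6, 136.5]
eef_rot: [-2.641, 1.571, 2.295]
wrist_force: [-0.8, -0.3, -3.3]
finger_gap: 19.7
clock: 18.85
eef_pos: [576.4, 133.6, 135.5]
eef_rot: [-2.268, 1.571, 2.667]
wrist_force: [0.3, -0.7, -4.3]
finger_gap: 19.7
```

```bash
python3 -m handwheel '[[[0.5,0,0],0],[[0.5,0,0],0],[[0,0,0],0],[[0,0,0],0],[[0,0,0],0],[[0,0,0],0],[[0,0,0],0],[[0,0,0],0],[[0,0,0],0],[[0,0,0],0]]'
python3 -m handwheel '[[[0.5,0,0],0],[[0.5,0,0],0],[[0,0,0],0],[[0,0,0],0],[[0,0,0],0],[[0,0,0],0],[[0,0,0],0],[[0,0,0],0],[[0,0,0],0],[[0,0,0],0]]'
```

```text
clock: 20.1
eef_pos: [576.4, 133.6, 134.6]
eef_rot: [1.65, 1.571, 0.302]
wrist_force: [-0.9, -1.3, 0.9]
finger_gap: 19.7
clock: 21.35
eef_pos: [576.4, 133.6, 133.6]
eef_rot: [1.203, 1.571, -0.145]
wrist_force: [-0.2, 0.5, 4.9]
finger_gap: 19.9
```

```bash
python3 -m handwheel '[[[0.5,0,0],0],[[0.5,0,0],0],[[0.5,0,0],0],[[0,0,0],0],[[0,0,0],0],[[0,0,0],0],[[0,0,0],0],[[0,0,0],0],[[0,0,0],0],[[0,0,0],0]]'
python3 -m handwheel '[[[0.5,0,0],0],[[0.5,0,0],0],[[0.5,0,0],0],[[0,0,0],0],[[0,0,0],0],[[0,0,0],0],[[0,0,0],0],[[0,0,0],0],[[0,0,0],0],[[0,0,0],0]]'
```

```text
clock: 22.6
eef_pos: [576.4, 133.6, 132.4]
eef_rot: [1.476, 1.57, 0.129]
wrist_force: [-1.5, -0.3, 7.7]
finger_gap: 19.7
clock: 23.85
eef_pos: [576.5, 133.6, 131.0]
eef_rot: [1.482, 1.57, 0.134]
wrist_force: [-2.3, -0.5, 9.1]
finger_gap: 19.6
```

```bash
python3 -m handwheel '[[[0.5,0,0],0],[[0.5,0,0],0],[[0.5,0,0],0],[[0,0,0],0],[[0,0,0],0],[[0,0,0],0],[[0,0,0],0],[[0,0,0],0],[[0,0,0],0],[[0,0,0],0]]'
```

```text
clock: 25.1
eef_pos: [576.4, 133.6, 129.2]
eef_rot: [1.182, 1.571, -0.166]
wrist_force: [-0.4, 0.1, 6.4]
finger_gap: 19.8
```

```bash
python3 -m handwheel '[[[0.5,0,0],0],[[0.5,0,0],0],[[0.2,0,0],0],[[0,0,0],0],[[0,0,0],0],[[0,0,0],0],[[0,0,0],0],[[0,0,0],0],[[0,0,0],0],[[0,0,0],0]]'
```

```text
clock: 26.35
eef_pos: [576.3, 133.6, 127.8]
eef_rot: [-1.451, 1.571, -2.798]
wrist_force: [-0.9, -0.4, 3.0]
finger_gap: 19.2
```

```bash
python3 -m handwheel '[[[0.4,0,0],0],[[0.3,0,0],0],[[0.3,0,0],0],[[0,0,0],0],[[0,0,0],0],[[0,0,0],0],[[0,0,0],0],[[0,0,0],0],[[0,0,0],0],[[0,0,0],0]]'
```

```text
clock: 27.6
eef_pos: [576.4, 133.6, 126.9]
eef_rot: [0.471, 1.571, -0.876]
wrist_force: [-1.1, -0.8, 0.5]
finger_gap: 19.8
```

```bash
python3 -m handwheel '[[[0.4,0,0],0],[[0,0,0],0],[[0,0,0],0],[[0,0,0],0],[[-2,0,0],0],[[-4,0,0],0],[[-8,0,0],0],[[-14,0,0],0],[[-18,0,0],0],[[-18,0,0],0]]'
python3 -m handwheel '[[[-18,0,0],0],[[-10,0,0],0],[[0,-1,13],0],[[0,-1,24],0],[[0,-1,30],0],[[0,-1,32],0],[[0,-1,32],0],[[0,-1,20],0],[[0,0,0],0],[[0,0,0],0]]'
```

```text
clock: 28.85
eef_pos: [576.4, 133.6, 192.0]
eef_rot: [1.503, 1.57, 0.155]
wrist_force: [0.6, 0.6, -5.2]
finger_gap: 19.8
clock: 30.1
eef_pos: [603.8, -14.4, 218.3]
eef_rot: [-2.383, 1.57, 2.553]
wrist_force: [-1.3, 0.2, -3.7]
finger_gap: 19.8
```

```bash
python3 -m handwheel '[[[0,-4,9],0],[[0,-8,18],0],[[0,-9,22],0],[[0,-10,24],0],[[0,-10,24],0],[[0,-8,18],0],[[0,-4.8,11.8],0],[[0,0,0],0],[[0,0,0],0],[[0,0,0],0]]'
sed -i 's/576.2,133.9,60/579.4,-150.8,130/; s/576.2,133.9,36/579.5,-151,90/; s/576.2,133.9,45/579.5,-151,90/' look.py; python3 look.py pics/g.png
```

```text
clock: 31.35
eef_pos: [579.6, -149.9, 218.4]
eef_rot: [-2.902, 1.571, 2.034]
wrist_force: [-0.2, 0.2, -4.3]
finger_gap: 19.5
[ 579.6 -149.9  218.4]
```

View pics/g.png

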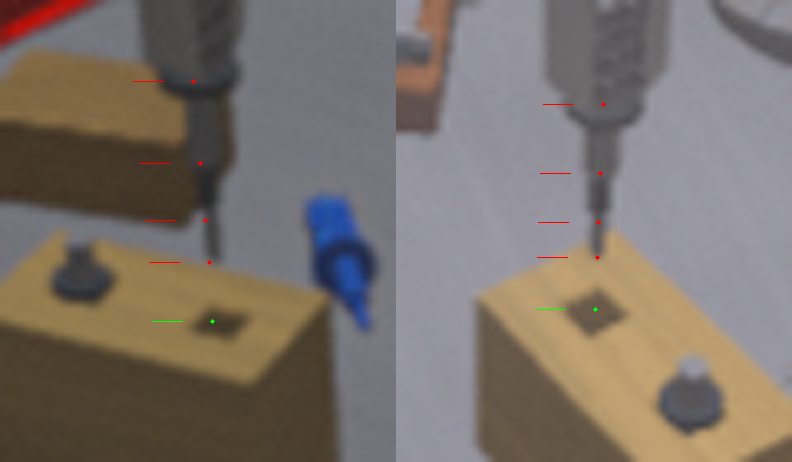

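```bash
python3 -m handwheel '[[[8,0,0],0],[[14,0,0],0],[[14,0,0],0],[[14,0,0],0],[[14,0,0],0],[[14,0,0],0],[[14,0,0],0],[[12,0,0],0],[[3,0,0],0],[[0,0,0],0]]'
python3 -m handwheel '[[[0.5,0,0],0],[[0.5,0,0],0],[[0.5,0,0],0],[[0.5,0,0],0],[[0.3,0,0],0],[[0.2,0,0],0],[[0,0,0],0],[[0,0,0],0],[[0,0,0],0],[[0,0,0],0]]'
```

```text
clock: 32.7
eef_pos: [579.6, -150.6, 111.6]
eef_rot: [0.916, 1.571, -0.432]
wrist_force: [0.0, 0.3, -4.2]
finger_gap: 20.6
clock: 33.95
eef_pos: [579.5, -150.5, 109.0]
eef_rot: [1.029, 1.571, -0.318]
wrist_force: [0.8, 0.3, -3.7]
finger_gap: 20.0
```

```bash
python3 -m handwheel '[[[0.2,0,0],0],[[0.2,0,0],0],[[0.1,0,0],0],[[0,0,0],0],[[0,0,0],0],[[0,0,0],0],[[0,0,0],0],[[0,0,0],0],[[0,0,0],0],[[0,0,0],0]]'
python3 -m handwheel '[[[0,0,0],0],[[0,0,0],0],[[0,0,0],0],[[0,0,0],0],[[0,0,0],0],[[0,0,0],0],[[0,0,0],0],[[0,0,0],0],[[0,0,0],0],[[0,0,0],0]]' 0
```

```text
clock: 35.2
eef_pos: [579.5, -150.6, 108.6]
eef_rot: [0.959, 1.571, -0.389]
wrist_force: [-2.1, 0.6, 0.3]
finger_gap: 19.9
clock: 36.45
eef_pos: [579.5, -150.6, 108.5]
eef_rot: [1.455, 1.571, 0.107]
wrist_force: [-0.5, 0.5, 0.1]
finger_gap: 93.9
```

```bash
python3 -m handwheel '[[[-8,0,0],0],[[-14,0,0],0],[[-14,0,0],0],[[-14,0,0],0],[[-14,0,0],0],[[-14,0,0],0],[[-14,0,0],0],[[-14,0,0],0],[[-2,0,0],0],[[0,0,0],0]]'
sed -i 's#pics/c.png#pics/i.png#' fit.py; python3 fit.py; python3 look.py pics/j.png
```

```text
clock: 37.7
eef_pos: [579.4, -150.5, 216.2]
eef_rot: [-2.166, 1.57, 2.769]
wrist_force: [0.6, 0.8, -0.0]
finger_gap: 94.2
[[-0.001  0.975  0.221]
 [ 0.     0.221 -0.975]
 [-1.    -0.001 -0.   ]] [ 579.3 -150.5  215.9]
stand 6246 [ 587.7 -179.2   89.4] [ 588.4 -182.1] [ 70.1 130.7] 16.1
cap 182 [ 579.8 -150.5  158.3] [ 580.  -150.7] [12.7 12.6] 3.9
grip 476 [ 578.4 -143.7  133.9] [ 579.9 -150.4] [20.3 20. ] 12.1
shoulder 188 [ 579.2 -146.8  147.2] [ 580.  -150.6] [20.  19.6] 12.2
punch 0.82 [196. 212.] 1191 [ 430. -226.   22.]
punch 0.57 [321. 200.] 1157 [ 579. -144.  141.]
stand 0.96 [319. 226.] 6518 [ 585. -172.   89.]
[ 579.3 -150.5  215.9]
```

View pics/j.png

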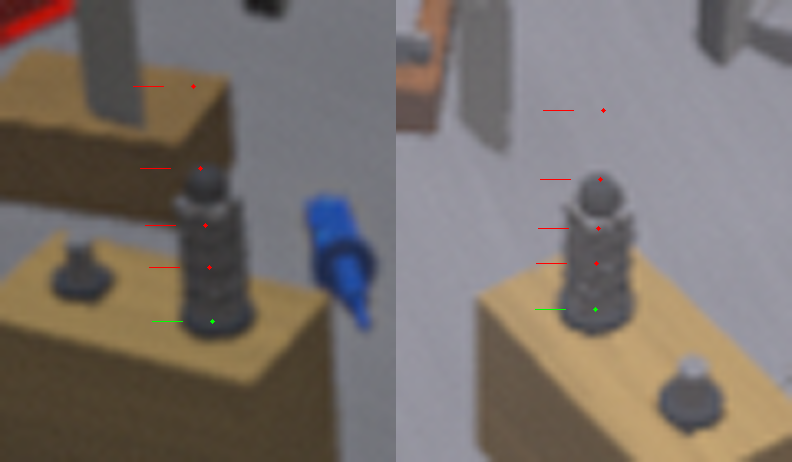

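The punch is seated upright, with its collar on the wood: base near pixel (215,325) in the left view and (597,315) in the right. Its height and position match the start within about 0.5 mm, and the gripper is clear of it.

```bash
python3 -c "from cell import manip; print(manip.sign_off())"
```

```text
the job is handed in; nothing more can be done
None
```

I marked the drill spot with the centre punch, put the punch back in its own well and handed the job in at about 38 s of the 64 s allowed. `sign_off` gives no verdict, so what follows rests on my own readings.

- **Press:** the point touched at a TCP height of about 135 mm. The force, net of the punch's weight, peaked at about 13 N after some 4 mm. It then fell to 10.3, 6.9 and 4.4 N at about 8.1 mm, which is the expected snap. I pressed 0.4 mm further, held it for three rows without a force reading, and lifted off. The highest force I read was about 13 N, against the 20 N limit. The hammer joint itself could not be read, so the snap is inferred from the force curve.
- **Position on the rail:** the TCP was within about 0.5 mm of the measured spot, with the tool vertical. Two measurements, from the block outline and from the cup, agreed on where the spot is.
- **Final check:** the punch's cap and grip are within about 0.5 mm of where they started and the cap is at the same height as before. The punch stands upright in the well, the fingers are open and more than 40 mm above its cap, and the wrist force is near zero.
- **Bystanders:** the stand, the drift and the blue look-alike show no movement. I did not measure the other bystanders again, but nothing came near them. In the last wrist picture the network did not report the drift and ranked the blue look-alike above the punch. The drift was plainly visible, unmoved, in the last picture I viewed.

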